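Draw back the mould clamp with its key and keep it open

TASK

Take the square key out of its wooden block, push its tip well down into the square recess of the knob on the mould clamp's slide, and with the key pull the spring-loaded slide out until its pointer stands on the brass mark bar. Finish while still holding the key there, so that the jaw stays open for a helper: the spring pulls the slide shut if you let go. Move the slide with the key only, never with the fingers, and leave the plaster mould and the other things on the table where they are.

Things in the scene. Friction and masses are not known exactly. Their poses are not given: they have to be found in the camera images.
- clamp: Fixed steel clamp bed, 370 x 150 x 15 mm, lying on the table. Its origin is on the underside (table level), 10 mm to +x of the bed's middle; x runs along the bed, away from the pull: the slide comes out along -x (roughly towards the robot). The bed reaches from x = -195 to +175 mm; at its +x end stands a fixed jaw up to 90 mm above the table. Heights below are above the table.
- carriage: The spring-return slide on the bed: aluminium plate 125 x 70 mm, top at 30 mm, with a wooden jaw (16 x 110 mm, up to 76 mm high) at its +x end next to the mould and a round steel knob (55 mm across, top at 62 mm) standing on it, fixed to it and not turning. At rest its frame coincides with the clamp's; it moves only along the clamp's -x, at most 90 mm. The spring pulls it back home with about 3 N at home and 0.6 N more per 10 mm of pull.
- recess (a point): Centre of the mouth of the square recess in the top of the knob (62 mm above the table, moves with the slide). The recess is 15 x 15 mm with a 2 mm chamfer, 28 mm deep, open upwards, its sides parallel to the slide's x and y. At home it lies at x = -50, y = 0 mm in the clamp's frame.
- pointer (a point): Tip of the small pointer that sticks out from the slide's -y side, a strip 4 mm wide (in x) that passes just above the mark bar. At home at x = -80, y = -55 mm in the clamp's frame, 22 mm above the table; moves with the slide.
- mark: Brass mark bar fixed on the bed, 10 mm wide (in x), 28 mm long (in y), 4 mm high; origin at the centre of its underside, axes as the clamp's. It lies 35 to 65 mm from the resting pointer along the clamp's -x. The pointer stands on the mark when the pointer's middle is within the bar's 10 mm width.
- key: Loose square key, 0.1 to 0.2 kg, 100 mm long, upright (z up) in its block. Origin at the centre of the tip's end face. From the tip: steel shaft 12 x 12 mm up to 40 mm (its first 3 mm narrowed to 9 mm), collar 32 mm across from 40 to 45 mm, wooden handle 26 x 26 mm square from 45 to 100 mm. The handle's and the shaft's flats are parallel to its x and y, so any quarter turn fits. Fully down in the recess its origin is 34 mm above the table.
- holder: Fixed dark wooden block 80 x 80 x 45 mm, origin at the centre of its underside; the key stands in its central 14 mm square hole, 35 mm deep (the key's origin is then 10 mm above the table, the handle reaching from 55 to 110 mm).
- mould: Two-part plaster mould, 90 x 120 x 90 mm, 1.4 kg, loose, standing on the bed between the jaws; top 105 mm above the table; origin at the centre of its underside. Leave it.
- bowl: Terracotta bowl, 100 mm across, 50 mm high, loose bystander; origin under its centre.
- jar: Closed white jar, 60 mm across, 75 mm high, loose bystander; origin under its centre.
- rib: Flat wooden modelling rib, 110 x 55 x 7 mm, loose bystander; origin under its centre.
Mind the look-alikes: they are no part of the job. There is more than one size of the key; the one meant has the size given above.

How it is judged:
On the way, in this order (a step that is already met when the one before it is completed fails the run):
1. the key's tip is at least 15 mm down in the knob's recess, with the slide still within 12 mm of home (z of key in the frame of recess below -0.015 m and x of key in the frame of recess between -0.006 and 0.006 m and y of key in the frame of recess between -0.006 and 0.006 m and angle between key's own z axis and vertical below 0.2 rad and distance of pointer from where it was at the start of the episode below 0.012 m), for 0.1 s.
2. with the key in the recess, the pointer stands on the mark bar (z of key in the frame of recess below -0.015 m and x of key in the frame of recess between -0.006 and 0.006 m and y of key in the frame of recess between -0.006 and 0.006 m and angle between key's own z axis and vertical below 0.2 rad and x of pointer in the frame of mark between -0.005 and 0.005 m), for 0.3 s.
At the end, for the whole second after the job is handed in: Fingers hold the key (over 1.5 N), upright within 0.2 rad, its tip 15 mm or more down in the recess; slide at rest, pointer within 5 mm of the middle of the mark bar along the slide; arm and fingers do not touch the slide (under 1 N); mould within 15 mm of its start (all of step 2 and contact force between the fingers and key above 1.5 N and linear speed of carriage below 0.01 m/s and contact force between each of the arm, the fingers and carriage below 1 N and distance of mould from where it was at the start of the episode below 0.015 m); the arm keeps its last pose, push and grip.
It fails at once if the arm or fingers push the slide directly (over 4 N) (contact force between any of the fingers, the arm and carriage above 4 N).
It fails at once if the mould is shifted over 15 mm (distance of mould from where it was at the start of the episode above 0.015 m).
It fails at once if a bystander (bowl, jar, rib) is moved over 30 mm (distance of any of bowl, jar, rib from where it was at the start of the episode above 0.03 m).
It also fails if it takes over 48 s, if anything falls off the work surface, if the arm or the gripper's body presses on something with over 40 N, if the wrist force passes 120 N, or if a joint passes its speed limit or range.

ROBOT

A 6-joint arm with a two-finger parallel gripper is mounted at the origin on the work surface. World frame = base frame: x ahead of the robot, y to its left, z up, the work surface at z = 0. Lengths are in m, angles in rad, forces in N, time in s.
With the tool pointing down it reaches from about 0.375 to 0.975 m from the base axis. Payload 3.8 kg.
Tool frame: the origin (TCP) lies midway between the tips of the shut fingers; the grasp point (between the pads) lies bot.grasp_offset behind it (bot.grasp_offset is the distance from the TCP to the grasp point, in m); z points along the fingers, y is the direction in which the jaws open and shut (so a half turn about z gives the same grasp; the last joint's range is limited). The gripper opens to 85 mm and grips with 20 to 120 N. Pads are 22 mm wide; open, the fingers measure 114 mm over their backs; the gripper's body (76 mm by 85 mm) begins 54 mm behind the grasp point. The pads swing forward as they close: fully open they stand 13 mm farther back than shut.
Start: joints at [-1.163, 0.264, 1.604, -0, 1.274, -0.037], TCP at [0.29, -0.609, 0.201] pointing down, gripper open.
Joint ranges: [-2.63, 2.63], [-0.94, 2.18], [0.31, 2.57], [-1.31, 4.45], [0, 2.66], [-2.55, 2.55]. Speed limits (rad/s): [2.57, 2.57, 3.14, 3.14, 3.14, 3.14].

INTERFACE

Orientations are given as a rotation vector (axis times angle).
In Python, from workcell import read_state, viewer, job, bot gives the robot as it stands.
- The arm moves only by the shell command python3 -m crank 'ROWS' [FORCE]. ROWS is text: rows parted by semicolons, each of 7 numbers parted by spaces: the shift along the tool's x, y, z in mm, then the turn, a rotation vector about the tool's x, y, z in rad, then the closure in counts, from 0 (fully open) to 255 (shut). A call has 1 to 20 rows; each row is the pose to reach, as a shift and turn from the pose commanded when the call began, along the tool's axes at that moment; what a row does not reach only later rows make up. A row lasts 1/8 s, in which the tool goes at most 62.5 mm and 10.7 degrees, less where a joint would pass 70% of its speed; a pose out of reach is approached as far as the arm can. A call with a gripper value outside its range is refused whole. The fingers move at their own pace and stop on an object; FORCE is the grip in N (left out, the last holds). Time passes only in rows, so rows that repeat a pose let the fingers close. It gives the time, the measured TCP pose, the force and the opening at its end, in the units of the state.
- read_state(): the state, without advancing time (a new reading comes with each control period).
- viewer.read_camera(name): name is "side" or "top" or "wrist"; returns a dict with "pixels" (400x640x3 uint8, red, green, blue), "vertical_fov" (degrees; the focal length in pixels is half the picture's height over the tangent of half this angle, whatever the lens; pixels are square), "cx", "cy" (the principal point, pixels), "view" (4x4, takes a point from world to camera coordinates); the wrist camera has in their place "tool_from_camera" (4x4, takes a point from camera to tool coordinates, whose origin is the TCP and whose axes are the flange's). Camera axes: x right, y up, looking along -z (the intrinsics and any distortion apply to the point x, -y, -z); pixel columns grow to the right and rows downward; lengths in m; the calibration is good to about 2 mm. A picture is of the moment at which its call begins: read the wrist's pose just before it. There is no depth.
- job.finish_job(): hands the job in, once; it reports no verdict.
The state is a dict: "time": time; "q": joint angles; "joint_vel": joint speeds; "joint_torque": joint torques, N m; "tool_pos": TCP position; "tcp_rot": TCP orientation; "wrist_force": force on the tool from outside, world axes, zero at the start; "torque": the same for the moment, N m; "width": opening from 0.0 (shut) to 1.0 (fully open).
Only numpy, scipy, OpenCV 4.12 (cv2) and the standard library are available. Lean on these libraries where they do the work, as an engineer would, in place of code of your own. Each camera call takes 0.05 s, during which the arm holds its last target.

## Working session

There is one attempt and no reset: what is moved stays moved. The work goes in short steps, Python scripts to look and compute and a shell command to move; the robot and the scene stay as the last step left them, time stands still between calls to the robot, and variables do not carry over. Pictures are saved under pics/ and viewed, and the job is handed in when it is done.

```bash
mkdir -p pics; ls
python3 - <<'E'
from workcell import read_state, viewer, job, bot
import cv2, numpy as np
s=read_state(); print(s); print(bot.grasp_offset)
for n in ("side","top","wrist"):
    c=viewer.read_camera(n)
    cv2.imwrite(f"pics/{n}0.png",c["pixels"][:,:,::-1])
    print(n,{k:(np.round(v,4).tolist() if not np.isscalar(v) else v) for k,v in c.items() if k!="pixels"})
E
```

```text
pics
{'time': 0.0, 'q': array([-1.16293011e+00,  2.64735711e-01,  1.60538561e+00, -6.52516938e-06,
        1.27369488e+00, -3.68946982e-02]), 'joint_vel': array([ 2.55304370e-04,  9.41134195e-04,  1.05808837e-03,  1.33327072e-04,
        2.28803686e-05, -6.46194472e-04]), 'joint_torque': array([-5.27410575e-04, -5.15123713e+01, -3.67314756e+01, -6.84007568e-05,
        1.29885064e-02, -1.06342361e-05]), 'tool_pos': array([ 0.29009461, -0.60859547,  0.19986758]), 'tcp_rot': array([-3.06210036e+00, -6.92405982e-01,  6.53321390e-04]), 'wrist_force': array([-0.19330526, -0.31059737, -0.23751591]), 'torque': array([-0.00985108,  0.0157901 ,  0.03264232]), 'width': 1.0035490309784798}
0.0187
side {'vertical_fov': 44.2462531128123, 'cx': 318.5878309640008, 'cy': 198.5262622644365, 'view': [[0.9912, -0.1311, -0.0159, -0.5727], [0.1094, 0.7479, 0.6548, -0.108], [-0.074, -0.6508, 0.7556, -1.1624], [0.0, 0.0, 0.0, 1.0]]}
top {'vertical_fov': 46.083483615458604, 'cx': 318.33458064644793, 'cy': 202.18944469112697, 'view': [[-0.03, -0.9994, -0.0176, 0.0067], [0.9947, -0.0316, 0.0976, -0.5985], [-0.0981, -0.0146, 0.9951, -1.167], [0.0, 0.0, 0.0, 1.0]]}
wrist {'vertical_fov': 65.61984899637005, 'cx': 319.94454628601545, 'cy': 200.87604643775586, 'tool_from_camera': [[0.0001, 0.9555, 0.2951, 0.0758], [1.0, 0.0001, -0.0006, -0.0015], [-0.0006, 0.2951, -0.9555, -0.173], [0.0, 0.0, 0.0, 1.0]]}
```

View pics/top0.png

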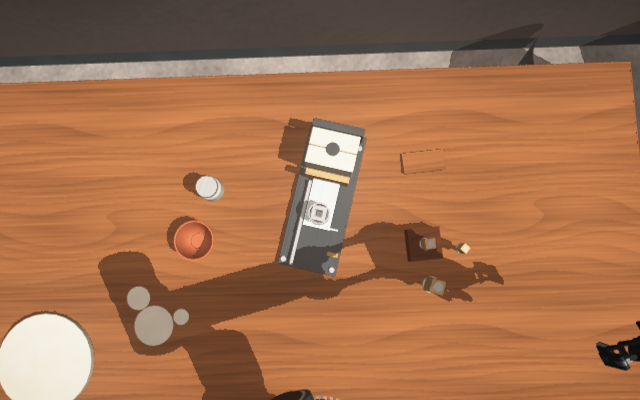

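View pics/side0.png

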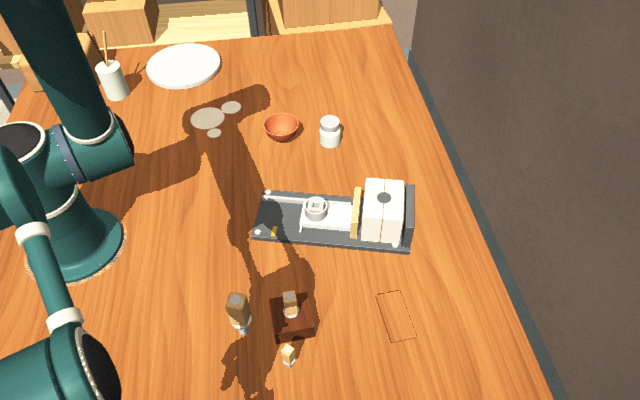

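View pics/wrist0.png

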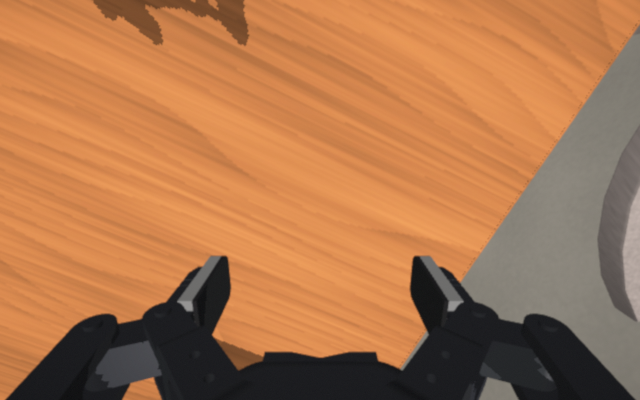

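The top view shows the clamp around (320,200), the knob at (319,213) and the mould at (333,150). The holder with its key is at (425,244). Loose look-alikes stand at (433,287) and (464,248). I'll enlarge these areas.

```bash
cat > h.py <<'E'
import numpy as np, cv2
from workcell import read_state, viewer, job, bot
from scipy.spatial.transform import Rotation as R
def grab(n):
    s=read_state(); c=viewer.read_camera(n); c["s"]=s
    c["f"]=200/np.tan(np.radians(c["vertical_fov"])/2)
    if n=="wrist":
        T=np.eye(4);T[:3,:3]=R.from_rotvec(s["tcp_rot"]).as_matrix();T[:3,3]=s["tool_pos"]
        c["cam"]=T@c["tool_from_camera"]
    else: c["cam"]=np.linalg.inv(c["view"])
    return c
def ray(c,uv):
    d=np.array([(uv[0]-c["cx"])/c["f"],-(uv[1]-c["cy"])/c["f"],-1.])
    return c["cam"][:3,3], c["cam"][:3,:3]@d
def onz(c,uv,z):
    o,d=ray(c,uv); return o+d*(z-o[2])/d[2]
def proj(c,p):
    q=np.linalg.inv(c["cam"])@np.append(p,1); return np.array([c["cx"]+c["f"]*q[0]/-q[2], c["cy"]-c["f"]*q[1]/-q[2]])
def tri(c1,u1,c2,u2):
    o1,d1=ray(c1,u1);o2,d2=ray(c2,u2);d1/=np.linalg.norm(d1);d2/=np.linalg.norm(d2)
    A=np.stack([d1,-d2],1);t=np.linalg.lstsq(A,o2-o1,rcond=None)[0]
    a=o1+d1*t[0];b=o2+d2*t[1];return (a+b)/2,np.linalg.norm(a-b)
def crop(c,x0,y0,w,h,k,name):
    cv2.imwrite(name,cv2.resize(np.ascontiguousarray(c["pixels"][y0:y0+h,x0:x0+w,::-1]),None,fx=k,fy=k,interpolation=cv2.INTER_CUBIC))
E
python3 - <<'E'
from h import *
t=grab("top");s=grab("side")
crop(t,270,110,100,100*3//2+20,3,"pics/t_clamp.png") if 0 else crop(t,270,110,130,100,6,"pics/t_c1.png")
crop(t,270,190,120,95,6,"pics/t_c2.png")
crop(t,385,215,110,90,6,"pics/t_k.png")
crop(s,215,270,120,100,6,"pics/s_k.png")
print(read_state()["time"])
E
```

```text
0.25
```

View pics/t_c2.png

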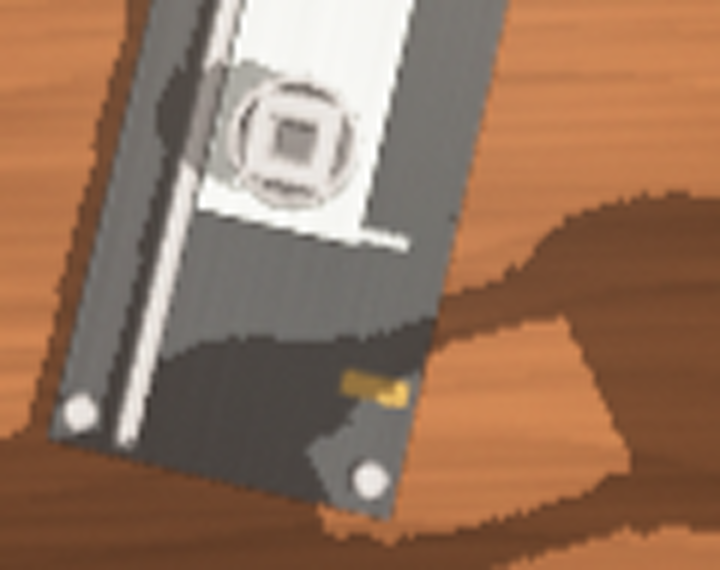

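View pics/t_k.png

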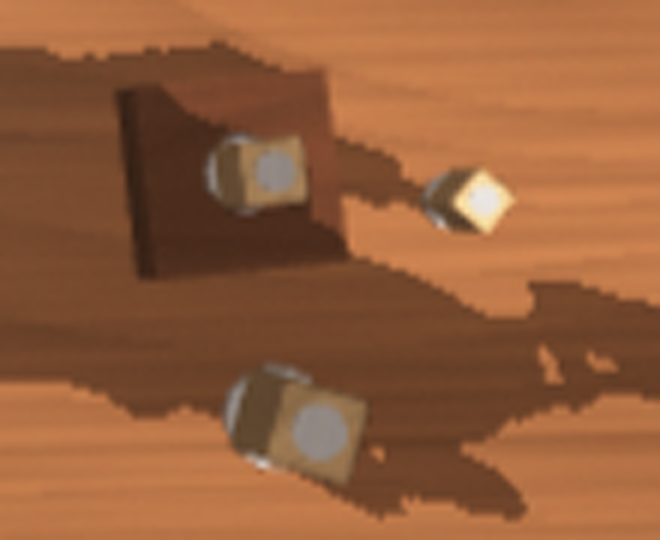

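View pics/s_k.png

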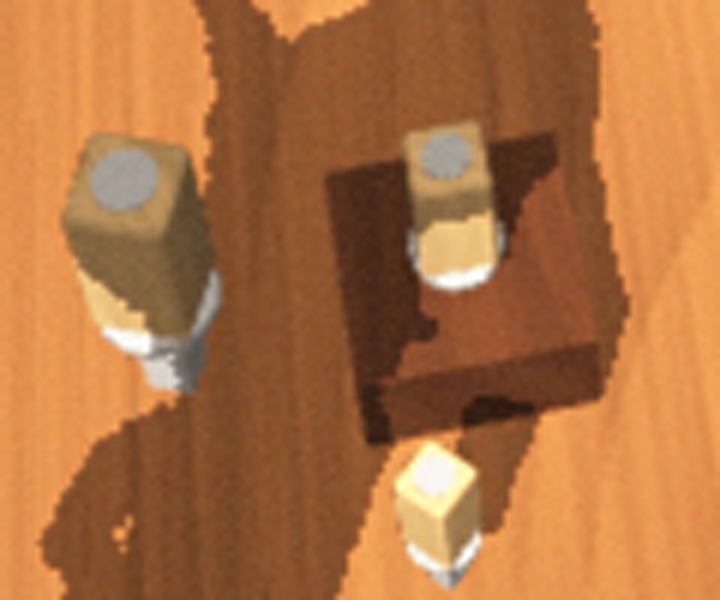

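Run:
```python
from h import *
t=grab("top");s=grab("side")
P=lambda o,x,y,k=6:((x+.5)/k-.5+o[0],(y+.5)/k-.5+o[1])
k,e=tri(t,P((385,215),275,172),s,P((215,270),445,156)); print("keytop",k,e, onz(t,P((385,215),275,172),.110),onz(s,P((215,270),445,156),.110))
c=[onz(t,P((385,215),*q),.045) for q in [(130,88),(325,68),(347,258),(152,275)]]
print("holder",np.round(c,4),np.mean(c,0))
for i in range(4):
    d=c[(i+1)%4]-c[i]; print(np.linalg.norm(d),np.degrees(np.arctan2(d[1],d[0])))
for a in [(296,138)]: print("recess",onz(t,P((270,190),*a),.062))
b=[onz(t,P((270,190),*q),.015) for q in [(52,438),(392,518),(508,0)]]
for i in range(2):
    d=b[i+1]-b[i]; print(np.linalg.norm(d),np.degrees(np.arctan2(d[1],d[0])))
print(b)
# colour masks
for nm,c in(("t",t),("s",s)):
    hsv=cv2.cvtColor(c["pixels"],cv2.COLOR_RGB2HSV)
    print(nm, "mark hsv", hsv[(254 if nm=="t" else 232),(333 if nm=="t" else 274)])
crop(s,245,180,125,75,6,"pics/s_c.png")
crop(t,295,115,80,80,7,"pics/t_m.png")
```

```text
keytop [ 0.48590935 -0.2720001   0.11217978] 0.0006827713782629193 [ 0.48557679 -0.27248327  0.11      ] [ 0.48623161 -0.27073376  0.11      ]
holder [[ 0.5223 -0.2287  0.045 ]
 [ 0.5281 -0.3096  0.045 ]
 [ 0.4497 -0.3144  0.045 ]
 [ 0.4451 -0.234   0.045 ]] [ 0.48631792 -0.27168693  0.045     ]
0.08115010963827983 -85.903227969133
0.07855188495578282 -176.55525581813345
0.08047297860547337 93.25833960946541
0.07736952682373527 3.942621966718172
recess [ 0.56940603 -0.01294838  0.062     ]
0.14796025297005658 -104.78943204898535
0.22604703800763332 -14.651294212145611
[array([0.4486317 , 0.09509077, 0.015     ]), array([ 0.41086226, -0.04796763,  0.015     ]), array([ 0.62955895, -0.10514298,  0.015     ])]
t mark hsv [ 18 146 148]
s mark hsv [ 19 181 168]
```

View pics/s_c.png

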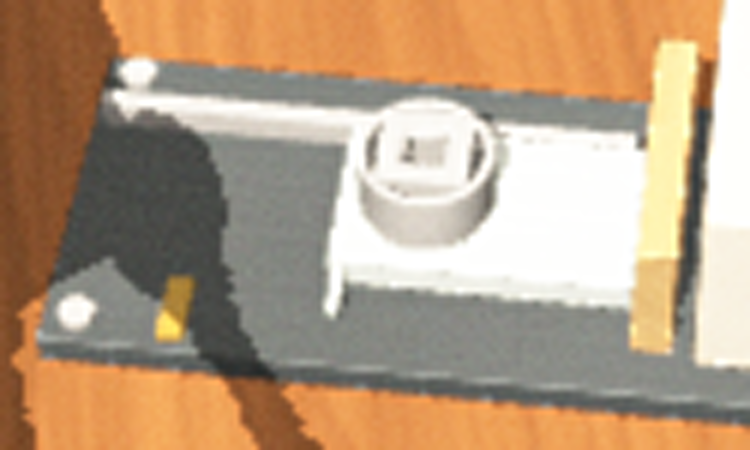

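Run:
```python
from h import *
t=grab("top");s=grab("side")
P=lambda o,x,y,k=6:((x+.5)/k-.5+o[0],(y+.5)/k-.5+o[1])
print("big top",tri(t,P((385,215),320,432),s,P((215,270),124,180)))
print("small top",tri(t,P((385,215),485,200),s,P((215,270),434,474)))
o=np.array([0.6183,-0.0259]);a=np.radians(-14.7);Rm=np.array([[np.cos(a),-np.sin(a)],[np.sin(a),np.cos(a)]])
loc=lambda p:np.round(Rm.T@(np.array(p)[:2]-o),4)
for z,nm,q in [(.019,"mark",(376,389)),(.022,"ptr tip",(408,243)),(.022,"ptr root",(365,233)),(.062,"rec",(296,138))]:
    p=onz(t,P((270,190),*q),z);print("top",nm,p,loc(p))
for z,nm,q in [(.019,"mark",(176,300)),(.022,"ptr tip",(331,312)),(.062,"rec",(428,150)),(.062,"knobcentre",(428,146))]:
    p=onz(s,P((245,180),*q),z);print("side",nm,p,loc(p))
for nm,c in(("t",t),("s",s)):
    hsv=cv2.cvtColor(c["pixels"],cv2.COLOR_RGB2HSV).astype(int)
    m=((hsv[...,0]>14)&(hsv[...,0]<30)&(hsv[...,1]>110)&(hsv[...,2]>80)).astype(np.uint8)
    x0,y0,x1,y1=(320,245,342,262) if nm=="t" else (265,222,285,240)
    ys,xs=np.nonzero(m[y0:y1,x0:x1]); u=(xs.mean()+x0,ys.mean()+y0); p=onz(c,u,.018); print(nm,u,len(xs),p,loc(p))
```

```text
big top (array([ 0.38739127, -0.27897594,  0.13381841]), np.float64(0.0006838192386892586))
small top (array([ 0.47229723, -0.36215884,  0.07971538]), np.float64(0.0005500315511745498))
top mark [ 0.46524712 -0.0429525   0.019     ] [-0.1437 -0.0553]
top ptr tip [ 0.52636301 -0.05849698  0.022     ] [-0.0807 -0.0549]
top ptr root [ 0.53115763 -0.04042196  0.022     ] [-0.0806 -0.0362]
top rec [ 0.56940603 -0.01294838  0.062     ] [-0.0506  0.0001]
side mark [ 0.46692397 -0.03822919  0.019     ] [-0.1433 -0.0503]
side ptr tip [ 0.52641746 -0.05505685  0.022     ] [-0.0815 -0.0515]
side rec [ 0.57079811 -0.01227015  0.062     ] [-0.0494  0.0011]
side knobcentre [ 0.57105864 -0.01024438  0.062     ] [-0.0497  0.0032]
t (np.float64(331.95348837209303), np.float64(254.37209302325581)) 43 [ 0.46536881 -0.04221523  0.018     ] [-0.1438 -0.0546]
s (np.float64(273.72549019607845), np.float64(231.0392156862745)) 51 [ 0.46614002 -0.04168324  0.018     ] [-0.1432 -0.0539]
```

```bash
cat >> h.py <<'E'
def rel(pos,yawdeg):
    """shift(mm)/turn in tool axes from present measured pose to TCP pos, tool straight down with tool x at yaw"""
    s=read_state();A=R.from_rotvec(s["tcp_rot"]);y=np.radians(yawdeg)
    B=R.from_matrix(np.array([[np.cos(y),np.sin(y),0],[np.sin(y),-np.cos(y),0],[0,0,-1]]))
    print("mm",np.round(A.inv().apply(np.array(pos)-s["tool_pos"])*1e3,1),"rot",np.round((A.inv()*B).as_rotvec(),4),"t",s["time"],"q",np.round(s["q"],2))
E
python3 -c "
from h import *
rel([.486,-.272,.17],93.7)"
```

```text
mm [ 321.7 -220.3   31.1] rot [-2.0000e-04 -1.0000e-04 -1.1906e+00] t 0.45 q [-1.16  0.26  1.6   0.    1.27 -0.04]
```

```bash
python3 -m crank '48 -33 0 0 0 -0.17 0; 96 -66 0 0 0 -0.34 0; 144 -99 0 0 0 -0.51 0; 192 -132 0 0 0 -0.68 0; 240 -165 0 0 0 -0.85 0; 290 -198 10 0 0 -1.02 0; 321.7 -220.3 20 0 0 -1.19 0; 321.7 -220.3 31 0 0 -1.1906 0; 321.7 -220.3 31 0 0 -1.1906 0'
python3 - <<'E'
from h import *
c=grab("wrist"); cv2.imwrite("pics/w1.png",c["pixels"][:,:,::-1]); print(proj(c,[.486,-.272,.11])); rel([.486,-.272,.17],93.7)
E
```

```text
time: 1.58
tool_pos: [0.4852, -0.2719, 0.1691]
tcp_rot: [-2.148, -2.29, 0.002]
wrist_force: [0.3, -0.8, -0.0]
width: 0.996
[321.18477925 207.24607316]
mm [ 0.5  0.7 -0.2] rot [-0.0011 -0.0001 -0.0016] t 1.625 q [-0.56  0.06  1.89 -0.    1.18 -0.62]
```

View pics/w1.png

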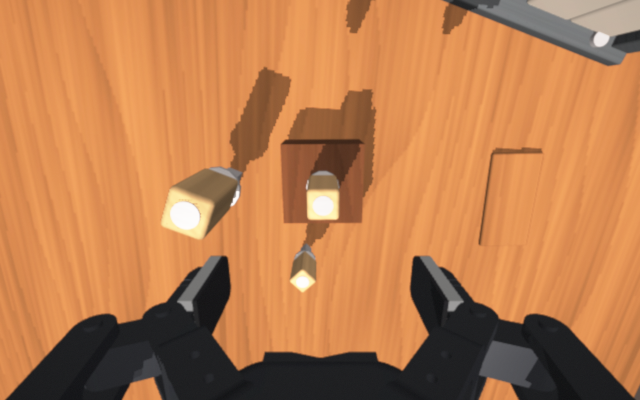

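The key's top disc is at about (323,205), and I predicted (321,207). Its sides are parallel to the picture axes. I'll refine both, then descend.

Run:
```python
from h import *
c=grab("wrist")
h=cv2.cvtColor(c["pixels"],cv2.COLOR_RGB2HSV); m=((h[...,1]<70)&(h[...,2]>190)).astype(np.uint8)
n,l,st,ce=cv2.connectedComponentsWithStats(m[180:230,300:345]); 
i=1+st[1:,4].argmax(); u=ce[i]+[300,180]; print(u,st[i],onz(c,u,.110))
m=((h[...,2]>130)&(h[...,0]<35)).astype(np.uint8)[188:225,304:344]
n,l,st,ce=cv2.connectedComponentsWithStats(m);i=1+st[1:,4].argmax();print(st[i],ce[i]+[304,188],cv2.minAreaRect(np.argwhere(l==i)[:,::-1].astype(np.float32)))
crop(c,270,130,110,110,5,"pics/w1c.png")
rel([.486,-.272,.067],93.7)
```

```text
[321.82692308 204.83894231] [ 10  14  24  22 416] [ 0.48665674 -0.27091556  0.11      ]
[   0    0   40   37 1480] [323.5 206. ] ((19.5, 18.0), (36.0, 39.0), 90.0)
mm [  1.1   0.5 103.3] rot [-0.0002  0.0003 -0.0021] t 1.675 q [-0.56  0.06  1.89 -0.    1.18 -0.62]
```

View pics/w1c.png

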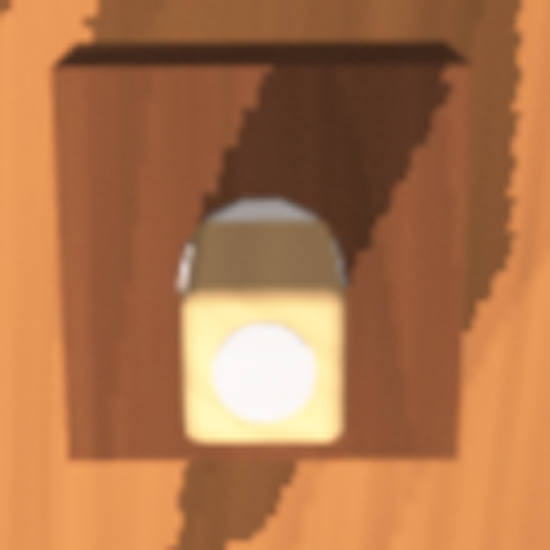

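```bash
python3 -m crank '1 0.7 35 0 0 0 0; 1 0.7 70 0 0 0 0; 1.3 0.7 92 0 0 0 0; 1.3 0.7 103 0 0 0 0; 1.3 0.7 103 0 0 0 0' 60
python3 - <<'E'
from h import *
c=grab("wrist"); cv2.imwrite("pics/w2.png",c["pixels"][:,:,::-1]); rel([.4865,-.2713,.067],93.7)
E
```

```text
time: 2.3
tool_pos: [0.4862, -0.2713, 0.067]
tcp_rot: [-2.15, -2.29, 0.0]
wrist_force: [-0.3, -0.3, 0.7]
width: 0.999
mm [ 0.3 -0.4  0.9] rot [ 0.0007  0.0006 -0.0012] t 2.35 q [-0.55  0.16  1.99 -0.    0.99 -0.62]
```

View pics/w2.png

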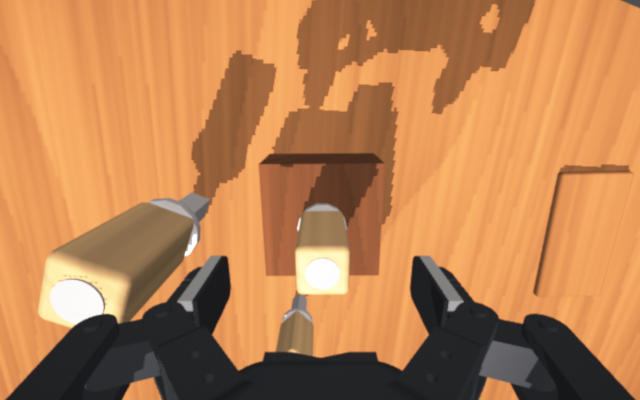

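The handle is centred between the pads at (321,272) and clear of both neighbours. Closing.

```bash
python3 -m crank '0 0 0 0 0 0 255; 0 0 0 0 0 0 255; 0 0 0 0 0 0 255; 0 0 0 0 0 0 255; 0 0 0 0 0 0 255; 0 0 0 0 0 0 255' 60
```

```text
time: 3.1
tool_pos: [0.4873, -0.271, 0.068]
tcp_rot: [2.147, 2.291, 0.0]
wrist_force: [0.2, 0.2, 6.2]
width: 0.289
```

```bash
python3 -m crank '0 0 -15 0 0 0 255; 0 0 -35 0 0 0 255; 0 0 -65 0 0 0 255; 0 0 -100 0 0 0 255; 0 0 -100 0 0 0 255'
python3 - <<'E'
from h import *
c=grab("wrist"); cv2.imwrite("pics/w3.png",c["pixels"][:,:,::-1]); rel([.57,-.013,.165],75.3)
s=grab("side"); crop(s,215,200,160,130,5,"pics/s3.png")
E
```

```text
time: 3.72
tool_pos: [0.4885, -0.2719, 0.1708]
tcp_rot: [2.144, 2.288, 0.002]
wrist_force: [0.2, 0.7, -0.5]
width: 0.286
mm [252.2  99.3   3.4] rot [0.0021 0.0012 0.3213] t 3.775 q [-0.55  0.06  1.9  -0.    1.18 -0.62]
```

View pics/w3.png

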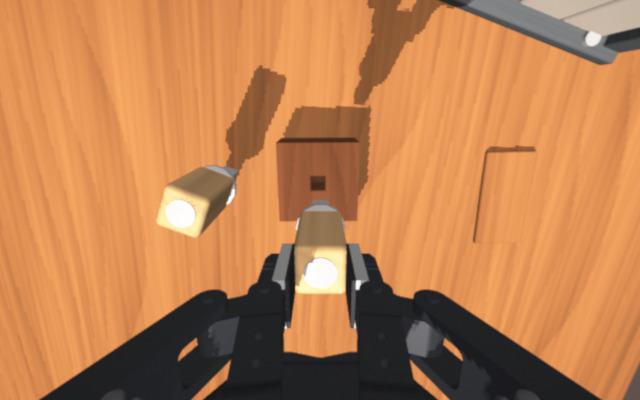

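View pics/s3.png

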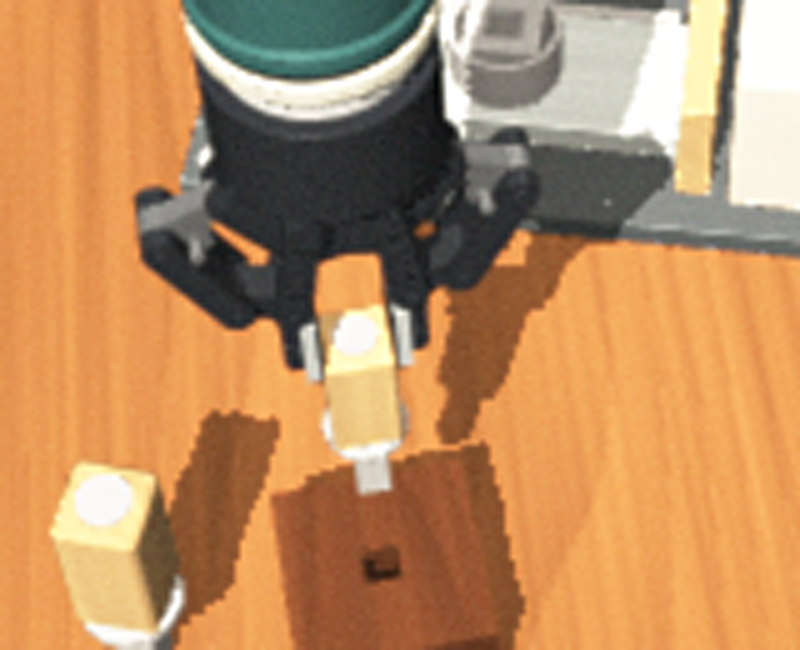

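The block's hole is empty and the key hangs straight in the pads: disc at (320,272), collar at (320,208). Next I'll go to a viewing pose short of the knob.

Run:
```python
from h import *
c=grab("wrist"); t=np.linalg.inv(c["cam"])
print("hole",onz(c,(317.5,183.5),.045))
# disc in tool axes at z=-.042
tf=c["tool_from_camera"];d=tf[:3,:3]@np.array([(320.5-c["cx"])/c["f"],-(272-c["cy"])/c["f"],-1]);o=tf[:3,3];print("disc tool",o+d*(-.042-o[2])/d[2])
rel([.555,-.071,.165],75.3)
```

```text
hole [ 0.48350023 -0.26717568  0.045     ]
disc tool [ 0.00095106  0.00017655 -0.042     ]
mm [194.1  82.1   0.9] rot [-0.0024 -0.0011  0.3212] t 3.875 q [-0.55  0.07  1.9  -0.    1.18 -0.62]
```

Run:
```python
from h import *
for i in range(6):
    s=read_state(); print(s["time"],np.round(s["tool_pos"]*1e3,2),np.round(s["tcp_rot"],4),np.round(s["q"],4)); viewer.read_camera("top")
```

```text
3.875 [ 485.56 -270.04  165.82] [-2.1468e+00 -2.2902e+00  9.0000e-04] [-5.5230e-01  6.6300e-02  1.8993e+00 -1.0000e-04  1.1786e+00 -6.1690e-01]
3.925 [ 485.31 -269.91  165.33] [-2.1463e+00 -2.2895e+00  1.1000e-03] [-0.5524  0.0668  1.8997 -0.      1.1786 -0.6169]
3.975 [ 485.29 -269.88  165.15] [-2.1460e+00 -2.2893e+00  1.2000e-03] [-0.5524  0.0671  1.8997 -0.      1.1786 -0.6169]
4.025 [ 485.4  -269.98  165.26] [-2.1462e+00 -2.2895e+00  1.2000e-03] [-0.5524  0.0671  1.8995 -0.      1.1785 -0.6169]
4.075 [ 485.62 -270.08  165.46] [-2.1465e+00 -2.2897e+00  1.0000e-03] [-0.5524  0.0671  1.8991 -0.      1.1785 -0.6169]
4.125 [ 485.86 -270.21  165.78] [-2.1469e+00 -2.2902e+00  8.0000e-04] [-0.5524  0.0669  1.8987  0.      1.1785 -0.6169]
```

The arm was still swinging by a millimetre or two after the move. I'll let it settle before the next measurements.

```bash
python3 -m crank '30 12 0 0 0 0.05 255; 70 29 0 0 0 0.11 255; 110 46 0 0 0 0.18 255; 150 63 0 0 0 0.25 255; 180 76 0 0 0 0.3 255; 194 82 0 0 0 0.3212 255; 194 82 0 0 0 0.3212 255; 194 82 0 0 0 0.3212 255; 194 82 0 0 0 0.3212 255; 194 82 0 0 0 0.3212 255'
python3 - <<'E'
from h import *
for i in range(4):
    c=grab("wrist"); print(np.round(c["s"]["tool_pos"]*1e3,2))
cv2.imwrite("pics/w4.png",c["pixels"][:,:,::-1]); rel([.555,-.071,.165],75.3); print(proj(c,[.570,-.013,.062]))
crop(c,230,60,160,120,5,"pics/w4c.png")
E
```

```text
time: 5.42
tool_pos: [0.5558, -0.0725, 0.1672]
tcp_rot: [2.488, 1.918, -0.0]
wrist_force: [0.4, -0.2, -0.9]
width: 0.282
[555.76 -72.53 167.18]
[555.83 -72.43 167.22]
[555.85 -72.33 167.2 ]
[555.89 -72.2  167.24]
mm [ 0.8 -1.1  2.2] rot [-0.     -0.     -0.0005] t 5.625 q [-0.17  0.07  1.89  0.    1.18  0.08]
[318.83313523 124.03812407]
```

View pics/w4.png

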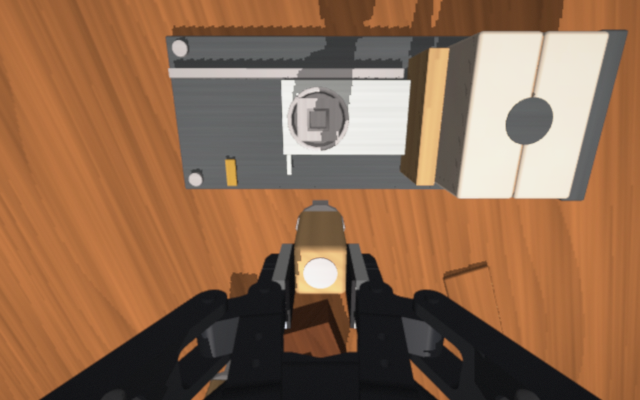

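View pics/w4c.png

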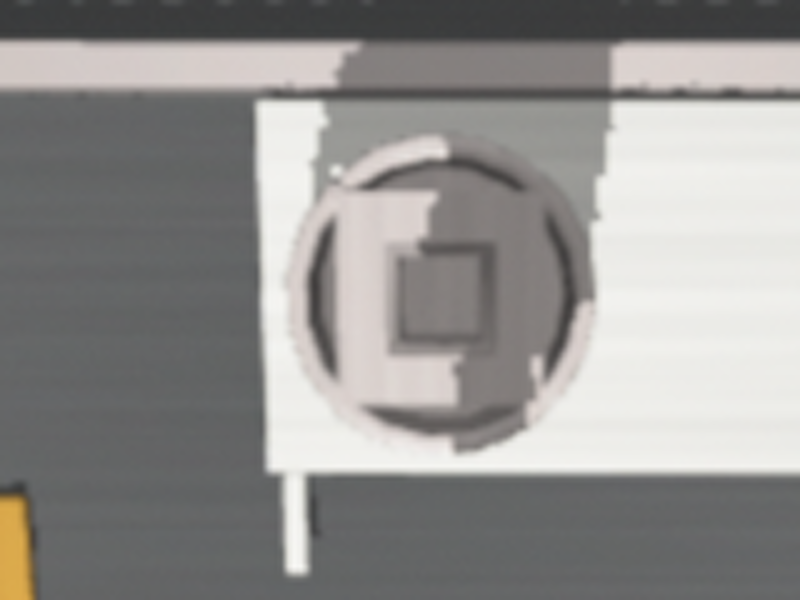

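Run:
```python
from h import *
c=grab("wrist"); P=lambda x,y,k=5:((x+.5)/k-.5+230,(y+.5)/k-.5+60)
print("rec",onz(c,P(441.5,297),.062))
k=onz(c,P(441.5,293),.062);print("knob",k)
a=np.radians(-14.7);u=np.array([np.cos(a),np.sin(a)])
pt=onz(c,P(296,560),.022);print("ptr",pt)
h=cv2.cvtColor(c["pixels"],cv2.COLOR_RGB2HSV).astype(int);m=((h[...,0]>14)&(h[...,0]<30)&(h[...,1]>110)&(h[...,2]>80)).astype(np.uint8)
x0,y0=215,150;sub=m[y0:190,x0:245];n,l,st,ce=cv2.connectedComponentsWithStats(sub);i=1+st[1:,4].argmax();uv=ce[i]+[x0,y0];print(uv,st[i])
mk=onz(c,uv,.019);print("mark",mk,"dx",(pt-mk)[:2]@u)
co=[onz(c,q,.015) for q in [(167,37),(187,188)]];print(co,np.linalg.norm(co[0]-co[1]),np.degrees(np.arctan2(*(co[0]-co[1])[[1,0]])))
print(np.round(c["s"]["tool_pos"],4))
t=grab("top")
P2=lambda o,x,y,k=6:((x+.5)/k-.5+o[0],(y+.5)/k-.5+o[1])
print("tri top/wrist",tri(t,P2((270,190),296,138),c,P(441.5,297)))
s=grab("side");crop(s,290,180,60,50,10,"pics/s5.png")
crop(t,295,190,50,45,10,"pics/t5.png")
```

```text
rec [ 0.57027025 -0.00857477  0.062     ]
knob [ 0.57044215 -0.0079258   0.062     ]
ptr [ 0.52666693 -0.05376121  0.022     ]
[230.82374101 171.88848921] [ 10   9  12  27 278]
mark [ 0.46708118 -0.03906122  0.019     ] dx 0.06136561379881803
[array([0.45106972, 0.09806211, 0.015     ]), array([ 0.41387546, -0.04429591,  0.015     ])] 0.1471367298969225 75.35750393494035
[ 0.5559 -0.0721  0.1672]
tri top/wrist (array([ 0.57066151, -0.01111004,  0.03450234]), np.float64(0.0033540555469427314))
```

View pics/s5.png

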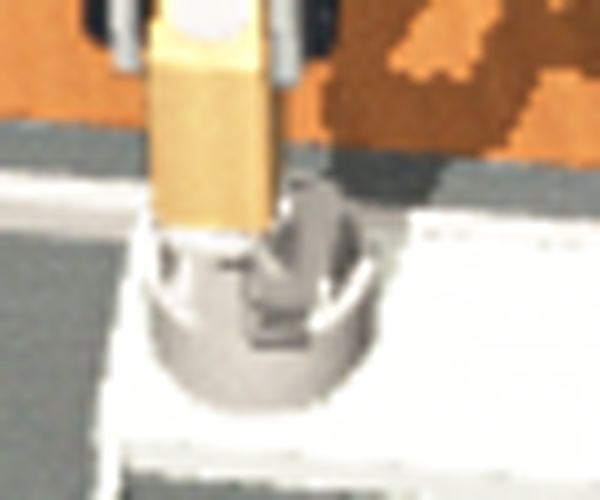

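View pics/t5.png

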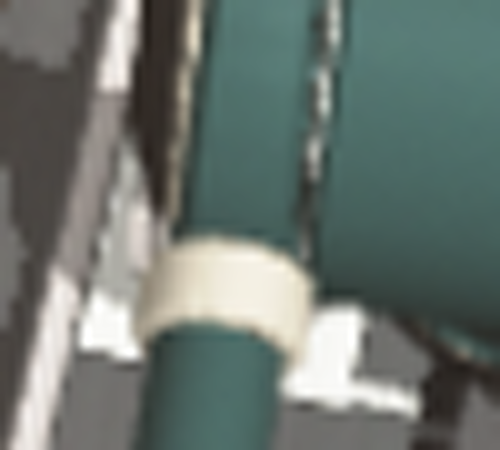

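Run:
```python
from h import *
s=grab("side"); p=s["s"]["tool_pos"]
print(np.round(p,4),"disc pred",proj(s,p+[0,0,.042]),"tip pred",proj(s,p-[0,0,.058]), "tipcollar",proj(s,p-[0,0,.018]))
crop(s,285,110,70,115,5,"pics/s6.png")
i=cv2.imread("pics/side0.png");cv2.imwrite("pics/s0k.png",cv2.resize(i[190:225,295:340],None,fx=16,fy=16,interpolation=cv2.INTER_CUBIC))
i=cv2.imread("pics/top0.png");cv2.imwrite("pics/t0k.png",cv2.resize(i[195:230,297:342],None,fx=16,fy=16,interpolation=cv2.INTER_CUBIC))
```

```text
[ 0.5559 -0.0719  0.1672] disc pred [310.95904808 180.78123582] tip pred [312.22207448 212.01639715] tipcollar [311.73880299 200.06489478]
```

View pics/s6.png

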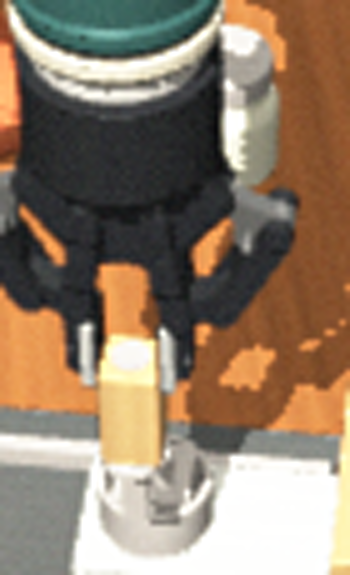

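View pics/s0k.png

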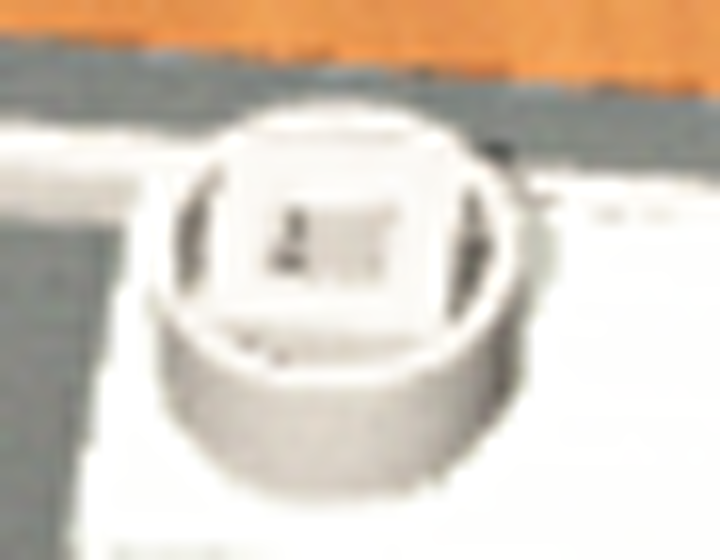

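View pics/t0k.png

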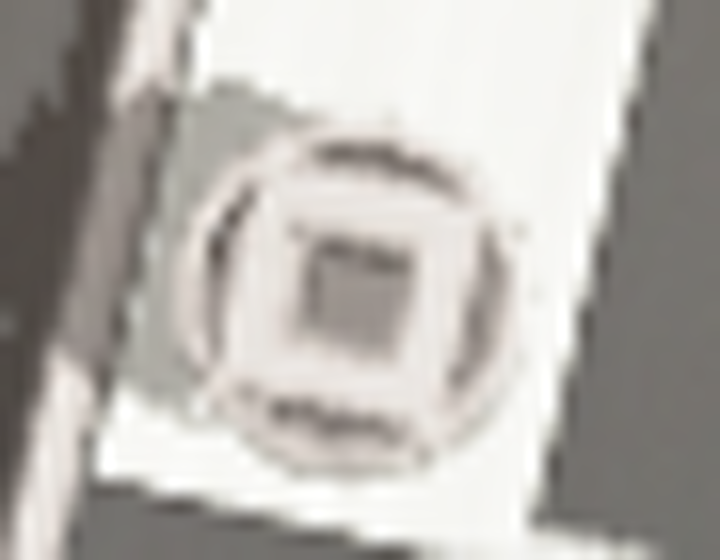

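Run:
```python
from h import *
t=grab("top");s=grab("side")
print(tri(t,(318.6,212.8),s,(315.6,204.6)),onz(t,(318.6,212.8),.062),onz(s,(315.6,204.6),.062))
print("side disc",onz(s,(310.2,180.2),.2092),read_state()["tool_pos"])
rel([.570,-.0118,.132],75.3)
```

```text
(array([ 0.56948485, -0.01215645,  0.06189742]), np.float64(0.001162004689656178)) [ 0.56889446 -0.01215064  0.062     ] [ 0.57005902 -0.01221386  0.062     ]
side disc [ 0.55461459 -0.0700583   0.2092    ] [ 0.5559726  -0.07178633  0.16718363]
mm [61.6 -1.7 35.2] rot [-0. -0. -0.] t 5.925 q [-0.17  0.07  1.89  0.    1.18  0.08]
```

```bash
python3 -m crank '20 -1 10 0 0 0 255; 42 -1.5 22 0 0 0 255; 57 -1.5 30 0 0 0 255; 60.4 -1.5 35 0 0 0 255; 60.4 -1.5 35 0 0 0 255; 60.4 -1.5 35 0 0 0 255; 60.4 -1.5 35 0 0 0 255'
python3 - <<'E'
from h import *
c=grab("wrist");s=grab("side");t=grab("top");print(np.round(s["s"]["tool_pos"],4))
crop(c,250,130,140,140,5,"pics/w7.png");crop(s,285,150,70,75,8,"pics/s7.png");crop(t,280,180,80,60,8,"pics/t7.png")
p=s["s"]["tool_pos"];print(proj(s,p+[0,0,.042]),proj(s,p-[0,0,.058]))
rel([.570,-.0130,.132],75.3)
E
```

```text
time: 6.8
tool_pos: [0.5701, -0.0135, 0.1327]
tcp_rot: [2.488, 1.918, 0.001]
wrist_force: [0.6, -0.2, 0.2]
width: 0.287
[ 0.5701 -0.0135  0.1327]
[314.64159809 171.40325161] [315.58821678 201.47526628]
mm [ 0.4 -0.1  0.5] rot [ 0.0006 -0.0001 -0.0006] t 6.95 q [-0.07  0.12  1.91 -0.    1.12  0.19]
```

View pics/w7.png

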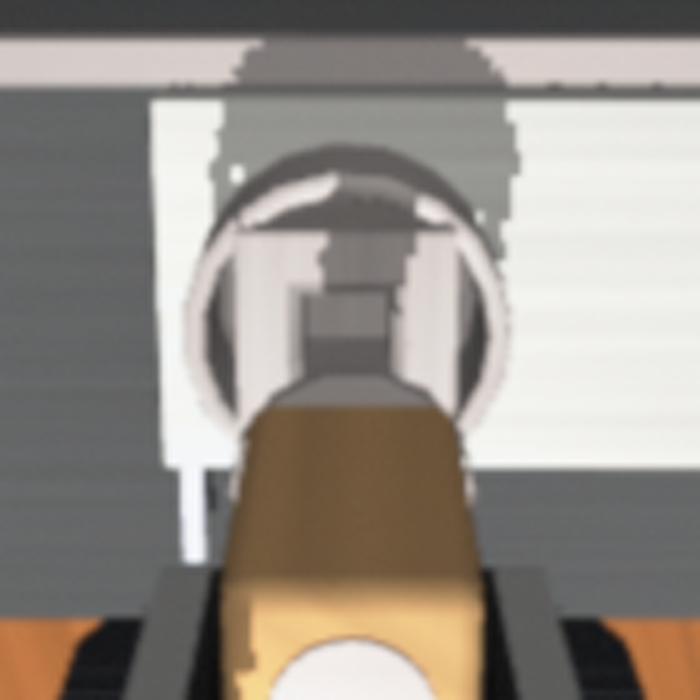

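View pics/s7.png

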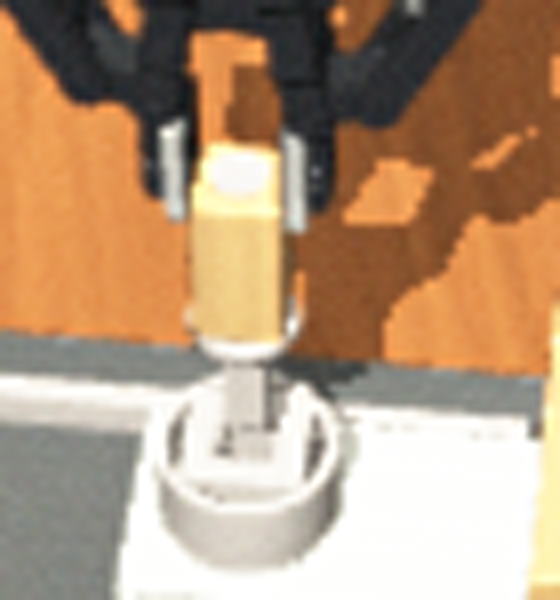

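Run:
```python
from h import *
c=grab("wrist");tf=c["tool_from_camera"]
def tz(u,v,z):
    d=tf[:3,:3]@np.array([(u-c["cx"])/c["f"],-(v-c["cy"])/c["f"],-1]);o=tf[:3,3];return np.round((o+d*(z-o[2])/d[2])*1e3,1)
q=lambda a:(a+.5)/5-.5
z=c["s"]["tool_pos"][2]-.062
print("recess +x outer edge",tz(250+q(347),130+q(287),z),"inner",tz(250+q(347),130+q(300),z+.002))
print("shaft +x bottom",tz(250+q(347),130+q(337),.055), "collar front", tz(250+q(347),130+q(377),.013))
print("knob ring top inner", z)
```

```text
recess +x outer edge [13.2 -1.2 70.5] inner [10.5 -1.2 72.5]
shaft +x bottom [ 9.4 -1.2 55. ] collar front [16.5 -1.1 13. ]
knob ring top inner 0.07053513384435636
```

View pics/t7.png

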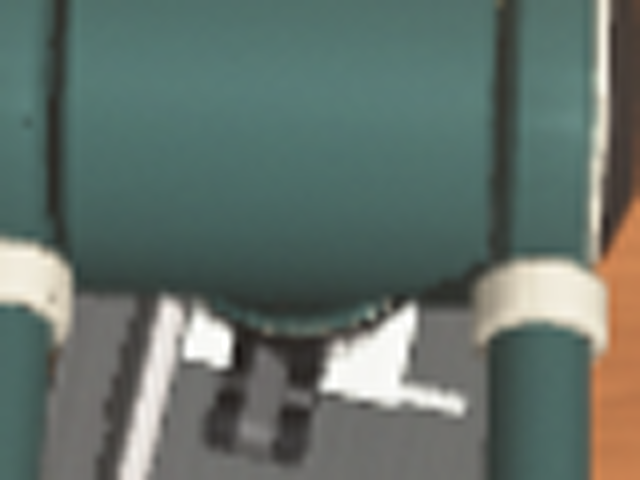

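The tip and recess line up within about 1 mm in both the side and wrist views. Lowering in two parts while watching the force.

```bash
python3 -m crank '0 0 6 0 0 0 255; 0 0 12 0 0 0 255; 0 0 16 0 0 0 255; 0 0 20 0 0 0 255; 0 0 20 0 0 0 255'; python3 -c "
from h import *
print(read_state()['wrist_force'])"
```

```text
time: 7.62
tool_pos: [0.5709, -0.0126, 0.1169]
tcp_rot: [2.487, 1.918, 0.003]
wrist_force: [-8.0, 1.1, 22.7]
width: 0.287
[-7.99382619  1.10781573 22.69262268]
```

```bash
python3 -m crank '0 0 -9 0 0 0 255; 0 0 -9 0 0 0 255; 0 0 -9 0 0 0 255'
python3 - <<'E'
from h import *
c=grab("wrist");s=grab("side");print(np.round(s["s"]["tool_pos"],4),s["s"]["wrist_force"])
crop(c,250,130,140,140,5,"pics/w8.png");crop(s,285,150,70,75,8,"pics/s8.png")
rel([.570,-.0130,.12],75.3)
E
```

```text
time: 8.0
tool_pos: [0.5693, -0.013, 0.1202]
tcp_rot: [-2.487, -1.918, 0.001]
wrist_force: [-0.4, -0.3, -0.7]
width: 0.28
[ 0.5692 -0.013   0.1201] [-0.52522498 -0.8168976  -0.75505324]
mm [0.2 0.8 0.1] rot [-0.0017  0.0003 -0.0001] t 8.1 q [-0.07  0.13  1.92  0.    1.09  0.19]
```

View pics/w8.png

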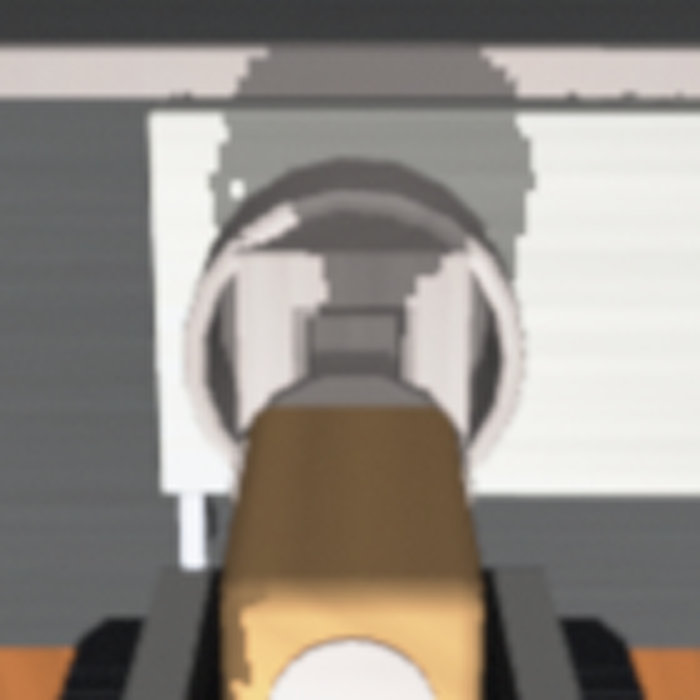

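View pics/s8.png

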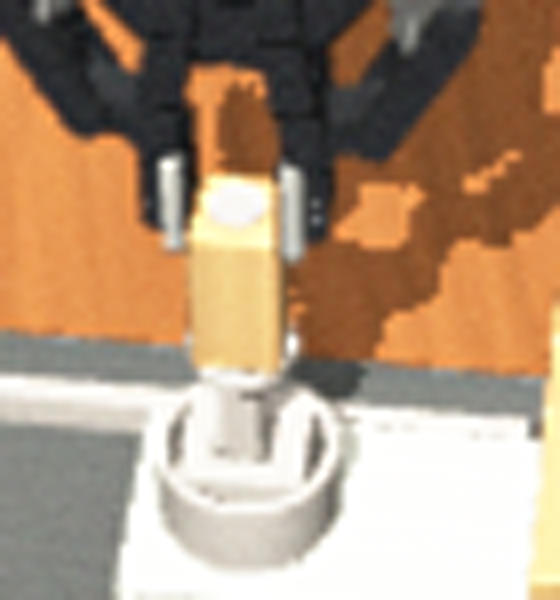

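Run:
```python
from h import *
c=grab("wrist");s=grab("side")
for n,x in (("w9",c["pixels"][175:220,290:350]),("s9",s["pixels"][190:220,290:335])):
    g=cv2.resize(cv2.cvtColor(x,cv2.COLOR_RGB2GRAY),None,fx=12 if n=="w9" else 16,fy=12 if n=="w9" else 16,interpolation=cv2.INTER_CUBIC)
    cv2.imwrite(f"pics/{n}.png",cv2.createCLAHE(4,(4,4)).apply(g))
print(np.round(read_state()["tool_pos"],4))
```

```text
[ 0.5694 -0.013   0.1203]
```

View pics/w9.png

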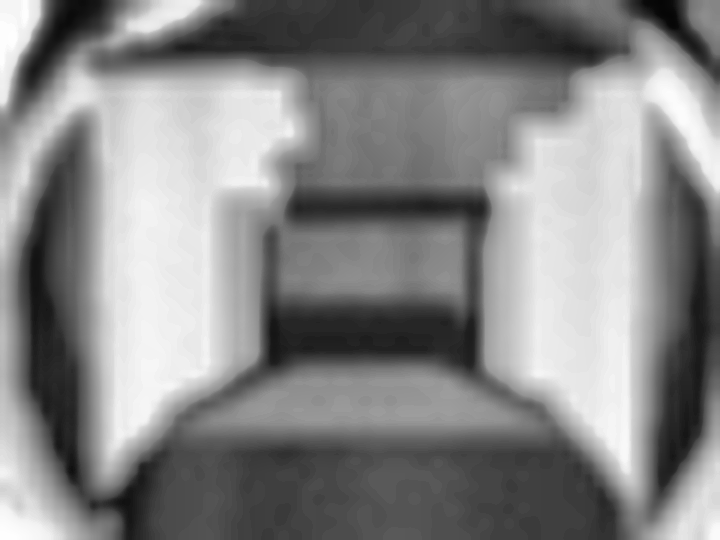

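View pics/s9.png

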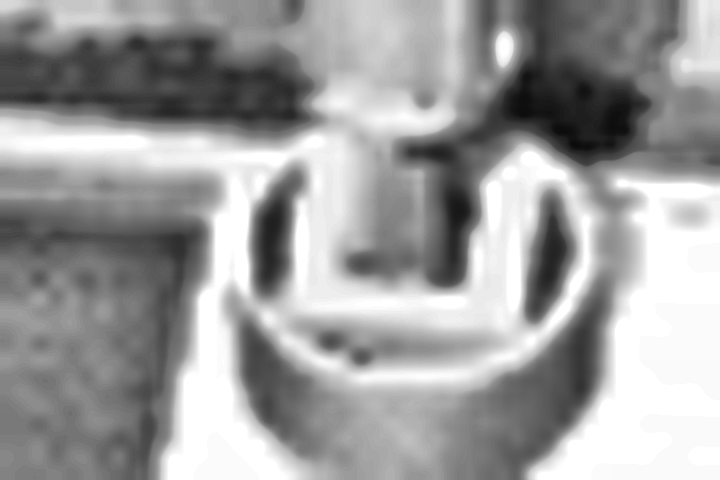

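```bash
python3 -m crank '0 -0.5 2 0 0 0 255; 0 -0.5 4 0 0 0 255; 0 -0.5 6 0 0 0 255; 0 -0.5 6 0 0 0 255'; python3 -c "
from h import *
rel([.570,-.0130,.12],75.3)"
```

```text
time: 8.7
tool_pos: [0.5699, -0.0127, 0.1174]
tcp_rot: [2.487, 1.919, 0.002]
wrist_force: [-3.7, 1.1, 9.5]
width: 0.284
mm [-0.3  0.2 -2.6] rot [ 0.001  -0.0005 -0.0001] t 8.7 q [-0.07  0.13  1.92  0.    1.09  0.19]
```

The force still points along −tool y, so I'll shift that way under light pressure.

```bash
python3 -m crank '0 -0.7 0 0 0 0 255; 0 -1.4 0 0 0 0 255; 0 -2 0 0 0 0 255; 0 -2 0 0 0 0 255'; python3 -c "
from h import *
rel([.570,-.0130,.12],75.3)"
```

```text
time: 9.2
tool_pos: [0.5692, -0.0126, 0.1176]
tcp_rot: [2.485, 1.917, 0.004]
wrist_force: [-1.7, -0.7, 7.2]
width: 0.284
mm [-0.2  0.9 -2.4] rot [ 0.0038 -0.0006  0.0001] t 9.2 q [-0.07  0.13  1.92 -0.    1.08  0.19]
```

```bash
python3 -m crank '0 -0.5 -3 0 0 0 255; 0 -0.5 -3 0 0 0 255; 0 -0.5 2 0 0 0 255; 0 -0.5 5 0 0 0 255; 0 -0.5 5 0 0 0 255'; python3 -c "
from h import *
rel([.570,-.0130,.12],75.3)"
```

```text
time: 9.82
tool_pos: [0.5695, -0.012, 0.1167]
tcp_rot: [2.485, 1.917, 0.007]
wrist_force: [-8.1, 1.6, 29.0]
width: 0.287
mm [-0.8  0.7 -3.3] rot [ 0.005  -0.0015 -0.0001] t 9.825 q [-0.07  0.13  1.92  0.    1.08  0.19]
```

```bash
python3 -m crank '0 0 -12 0 0 0 255; 0 0 -20 0 0 0 255; 0 0 -20 0 0 0 255; 0 0 -20 0 0 0 255; 0 0 -20 0 0 0 255'
python3 - <<'E'
from h import *
c=grab("wrist");s=grab("side");p=s["s"]["tool_pos"];print(np.round(p,4),s["s"]["wrist_force"])
print("disc",proj(s,p+[0,0,.042]),"tip",proj(s,p-[0,0,.058]))
crop(c,260,160,120,140,5,"pics/w10.png");crop(s,295,150,45,70,10,"pics/s10.png")
rel([.570,-.0130,.135],75.3)
E
```

```text
time: 10.45
tool_pos: [0.5663, -0.0122, 0.1292]
tcp_rot: [-2.487, -1.918, 0.002]
wrist_force: [-0.1, -0.7, -1.0]
width: 0.285
[ 0.5664 -0.0122  0.1293] [ 1.22233652  0.48350408 -1.03529952]
disc [312.89438592 172.2599866 ] tip [313.95397951 202.19326689]
mm [ 0.1  3.5 -5.5] rot [-0.0011  0.0002 -0.0001] t 10.55 q [-0.07  0.12  1.91 -0.    1.11  0.19]
```

View pics/w10.png

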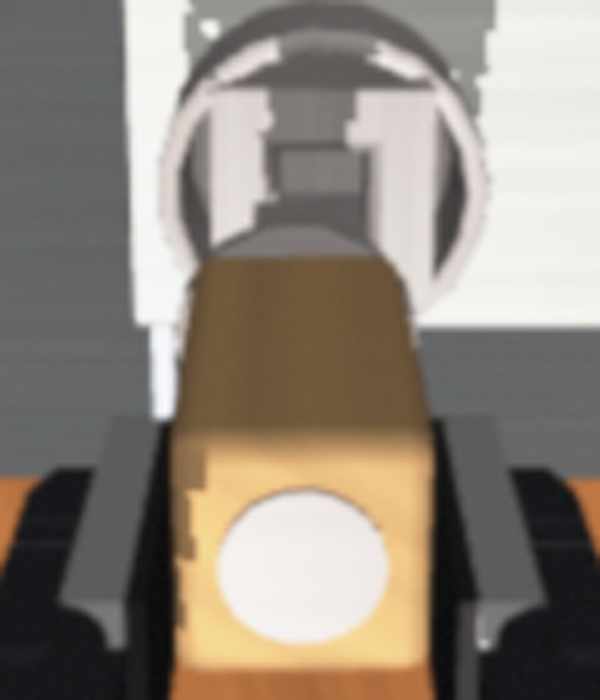

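View pics/s10.png

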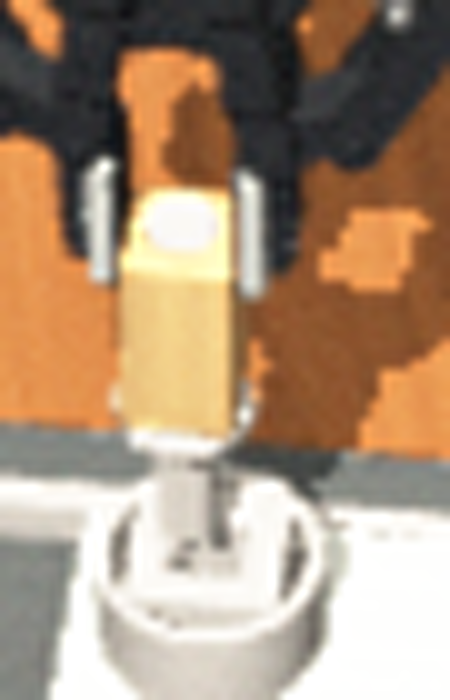

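Run:
```python
from h import *
i=cv2.imread("pics/w4.png");j=cv2.imread("pics/w3.png");c=grab("wrist")
k=c["pixels"][:,:,::-1]
cv2.imwrite("pics/cmp.png",np.hstack([cv2.resize(np.ascontiguousarray(a[180:240,290:350]),None,fx=4.4,fy=8,interpolation=cv2.INTER_CUBIC) if 0 else cv2.resize(np.ascontiguousarray(a[185:235,295:345]),None,fx=5,fy=5,interpolation=cv2.INTER_CUBIC) for a in (j,i,k)]))
tf=c["tool_from_camera"]
def pt(x,y,z):
    q=np.linalg.inv(tf)@[x,y,z,1];return np.round([c["cx"]+c["f"]*q[0]/-q[2],c["cy"]-c["f"]*q[1]/-q[2]],1)
for nm,a in [("tip",(0,0,.058)),("tip+x",(.0045,0,.058)),("should+x",(.006,0,.055)),("collar+x top",(.016,0,.013)),("collar+x bot",(.016,0,.018)),("handle bottom +x",(.013,0,.013)),("handle top+x",(.013,0,-.042)),("handle top c",(0,0,-.042))]: print(nm,pt(*a))
```

```text
tip [320.6 207.4]
tip+x [320.6 201.9]
should+x [320.6 201.2]
collar+x top [320.8 205.8]
collar+x bot [320.7 203.4]
handle bottom +x [320.7 210.3]
handle top+x [321.1 248.8]
handle top c [321.1 273.6]
```

View pics/cmp.png

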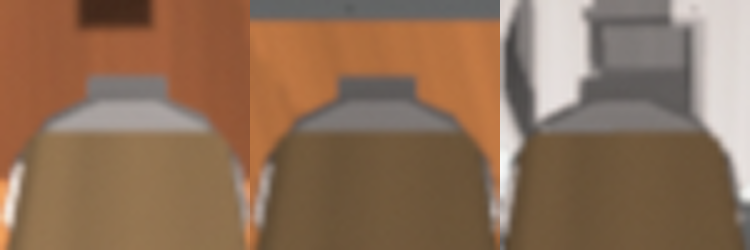

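Run:
```python
from h import *
c=grab("wrist");tf=c["tool_from_camera"]
def tz(u,v,z):
    d=tf[:3,:3]@np.array([(u-c["cx"])/c["f"],-(v-c["cy"])/c["f"],-1]);o=tf[:3,3];return np.round((o+d*(z-o[2])/d[2])*1e3,1)
print("w9 recess centre",tz(320.6,190.8,.0583)-[9.5,0,0],tz(320.6,192.4,.0603)-[7.5,0,0])
print("tip centre",tz(319.8,200.1,.055)-[6,0,0], tz(318.8,199.5,.055)-[6,0,0])
z=c["s"]["tool_pos"][2]-.062;print("now recess",tz(322.8,188.2-.5,z)-[9.5,0,0],tz(322.8,189.,z+.002)-[7.5,0,0],c["s"]["tool_pos"])
rel([.5705,-.0107,.125],75.3)
```

```text
w9 recess centre [ 3.9  0.  58.3] [ 4.   0.  60.3]
tip centre [ 0.9 -0.6 55. ] [ 1.4 -1.4 55. ]
now recess [ 3.9  1.8 67.7] [ 4.3  1.8 69.7] [ 0.5666499  -0.01226605  0.12967917]
mm [2.5 3.2 4.8] rot [-0.0006  0.0001 -0.0001] t 10.65 q [-0.07  0.12  1.91 -0.    1.11  0.19]
```

The tip against plain wood sits at row 200, so my earlier tip edge was a shadow. The recess is about 2.7 mm further along +tool x. I'll correct that and lower again.

```bash
python3 -m crank '2.7 2.8 0 0 0 0 255; 2.7 2.8 3 0 0 0 255; 2.7 2.8 6 0 0 0 255; 2.7 2.8 9 0 0 0 255; 2.7 2.8 13 0 0 0 255; 2.7 2.8 17 0 0 0 255; 2.7 2.8 20 0 0 0 255'; python3 -c "
from h import *
rel([.5705,-.0107,.12],75.3)"
```

```text
time: 11.52
tool_pos: [0.5701, -0.0104, 0.1098]
tcp_rot: [-2.487, -1.919, 0.0]
wrist_force: [-1.1, -0.6, -1.0]
width: 0.286
mm [ -0.2   0.4 -10.2] rot [-0.0004  0.0001 -0.0001] t 11.525 q [-0.06  0.14  1.92 -0.    1.07  0.19]
```

It's in and free, with the tip about 10 mm down. Continuing to nearly full depth (TCP about 0.096).

```bash
python3 -m crank '0 0 4 0 0 0 255; 0 0 8 0 0 0 255; 0 0 12 0 0 0 255; 0 0 13 0 0 0 255; 0 0 13 0 0 0 255; 0 0 13 0 0 0 255'
python3 - <<'E'
from h import *
c=grab("wrist");s=grab("side");print(np.round(s["s"]["tool_pos"],4))
cv2.imwrite("pics/w11.png",c["pixels"][:,:,::-1]);crop(s,235,140,130,110,6,"pics/s11.png")
rel([.5705,-.0107,.096],75.3)
E
```

```text
time: 12.28
tool_pos: [0.5705, -0.0103, 0.0974]
tcp_rot: [2.487, 1.919, 0.0]
wrist_force: [-0.2, -0.5, -1.4]
width: 0.286
[ 0.5705 -0.0103  0.0974]
mm [-0.3  0.1  1.4] rot [ 0.0004 -0.0001 -0.    ] t 12.375 q [-0.06  0.16  1.94  0.    1.05  0.19]
```

View pics/w11.png

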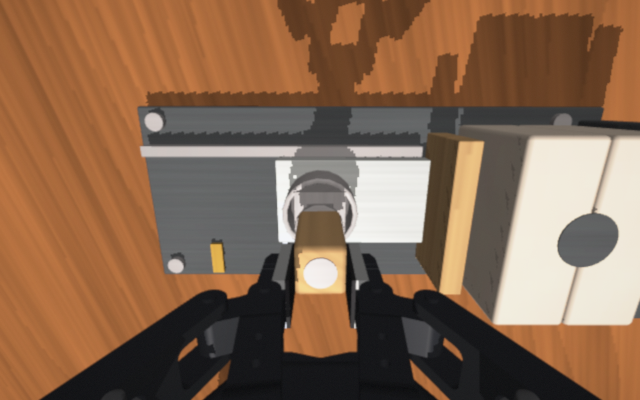

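View pics/s11.png

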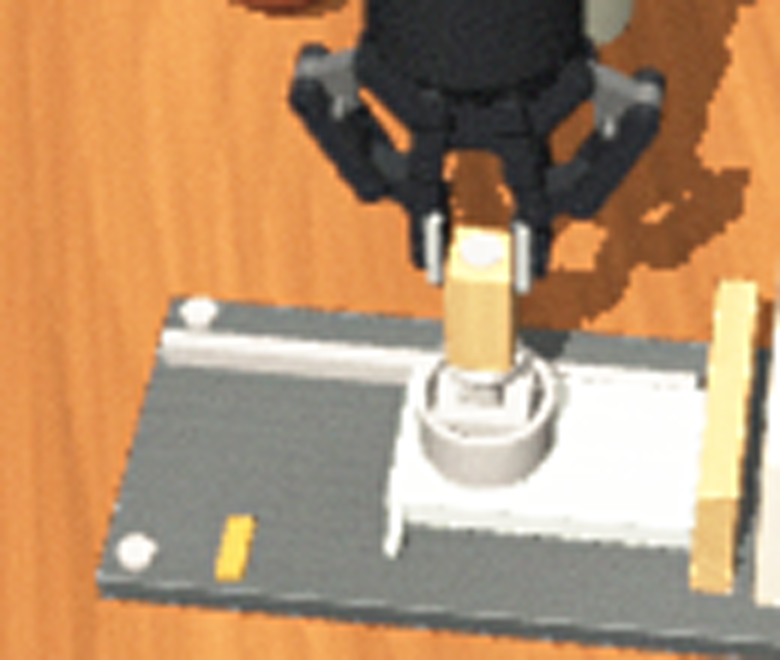

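The key is seated about 22 mm deep, with the slide at home: pointer at (300,232) in the side picture. Now the pull along −tool y.

```bash
python3 -m crank '0 -4 1 0 0 0 255; 0 -9 2 0 0 0 255; 0 -15 2 0 0 0 255; 0 -21 2 0 0 0 255; 0 -27 2 0 0 0 255; 0 -33 2 0 0 0 255; 0 -39 2 0 0 0 255; 0 -45 2 0 0 0 255; 0 -50 2 0 0 0 255; 0 -55 2 0 0 0 255; 0 -58 2 0 0 0 255; 0 -58 2 0 0 0 255; 0 -58 2 0 0 0 255; 0 -58 2 0 0 0 255'
python3 - <<'E'
from h import *
c=grab("wrist");s=grab("side");print(np.round(s["s"]["tool_pos"],4),s["s"]["wrist_force"])
cv2.imwrite("pics/w12.png",c["pixels"][:,:,::-1]);crop(s,235,140,130,110,6,"pics/s12.png")
rel([.5705,-.0107,.096],75.3)
E
```

```text
time: 14.12
tool_pos: [0.5153, 0.0043, 0.0959]
tcp_rot: [2.486, 1.918, 0.004]
wrist_force: [5.5, -2.9, -0.2]
width: 0.284
[0.5153 0.0043 0.0959] [ 4.99244618 -1.38086115  0.39424221]
mm [-0.5 57.2  0.1] rot [ 0.0031 -0.0005  0.0001] t 14.225 q [-0.04  0.05  2.05 -0.    1.03  0.22]
```

View pics/w12.png

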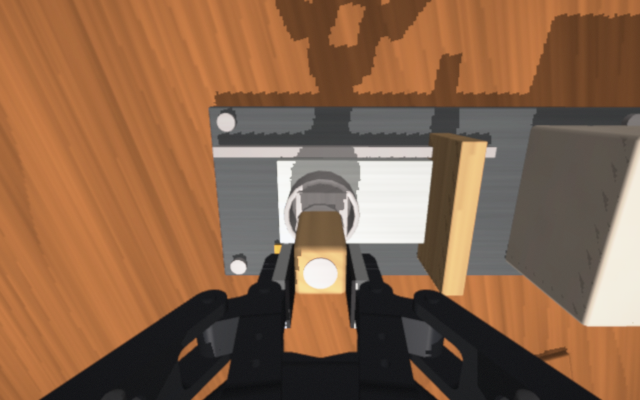

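View pics/s12.png

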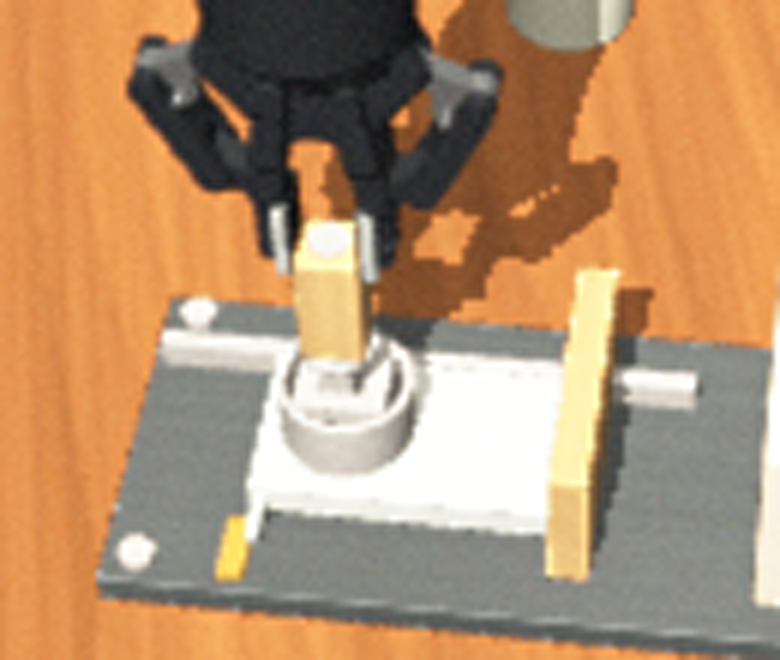

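Run:
```python
from h import *
s=grab("side")
crop(s,262,215,30,25,24,"pics/s13.png")
```

```text
(no output)
```

View pics/s13.png

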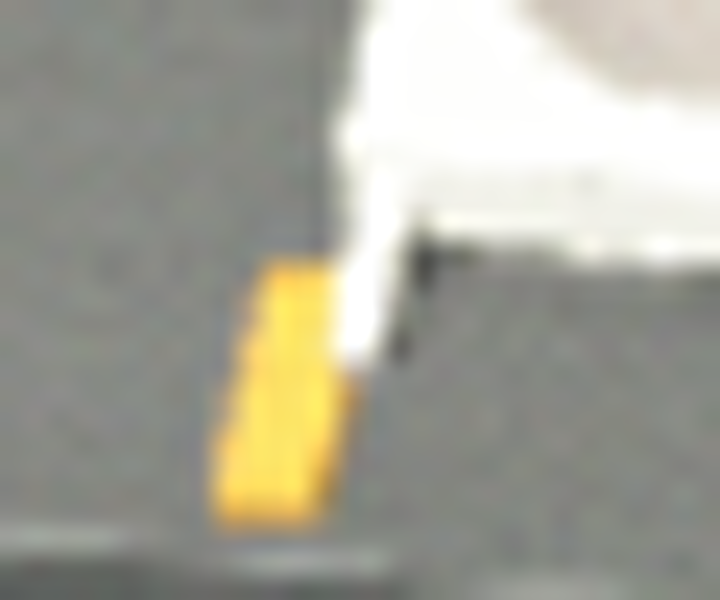

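Run:
```python
from h import *
s=grab("side");P=lambda x,y:((x+.5)/24-.5+262,(y+.5)/24-.5+215)
a=np.radians(-14.7);u=np.array([np.cos(a),np.sin(a)])
f=lambda x,y,z:round(1e3*float(onz(s,P(x,y),z)[:2]@u),1)
print("ptr l/r",f(336,345,.022),f(381,345,.022),"bar left",f(236,360,.019),f(216,500,.019),"bar right",f(350,380,.019),f(322,490,.019))
```

```text
ptr l/r 465.4 469.8 bar left 455.3 456.6 bar right 466.9 466.6
```

The pointer's middle is about 6.3 mm short of the bar's middle. Pulling that much further.

```bash
python3 -m crank '0 -2 0 0 0 0 255; 0 -4 0 0 0 0 255; 0 -6.4 0 0 0 0 255; 0 -6.4 0 0 0 0 255; 0 -6.4 0 0 0 0 255; 0 -6.4 0 0 0 0 255; 0 -6.4 0 0 0 0 255; 0 -6.4 0 0 0 0 255'
python3 - <<'E'
from h import *
c=grab("wrist");s=grab("side");t=grab("top");print(np.round(s["s"]["tool_pos"],4),s["s"]["wrist_force"])
crop(s,262,215,30,25,24,"pics/s14.png");crop(s,235,140,130,110,6,"pics/s14b.png");crop(t,280,180,80,80,7,"pics/t14.png")
rel([.5705,-.0107,.096],75.3)
E
```

```text
time: 15.32
tool_pos: [0.5093, 0.0059, 0.0959]
tcp_rot: [2.485, 1.918, 0.004]
wrist_force: [5.9, -2.6, 0.6]
width: 0.289
[0.5093 0.0059 0.0959] [ 6.46988956 -2.01756238  0.56331064]
mm [-0.6 63.4  0.1] rot [ 0.0034 -0.0006  0.0001] t 15.475 q [-0.04  0.04  2.06 -0.    1.03  0.22]
```

View pics/s14.png

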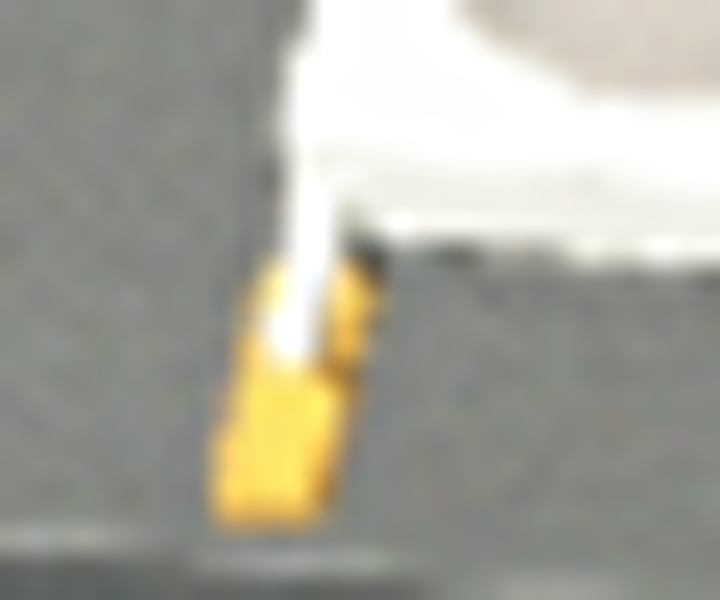

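View pics/s14b.png

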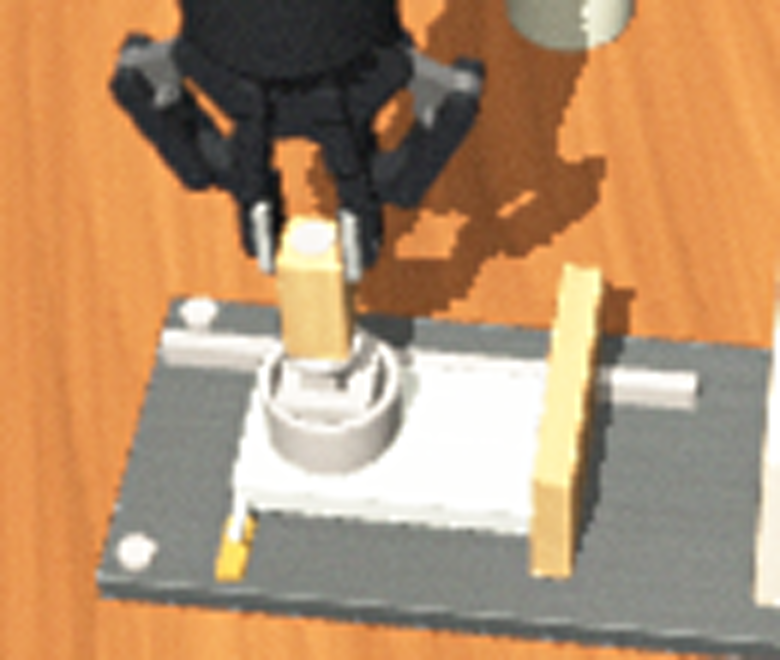

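View pics/t14.png

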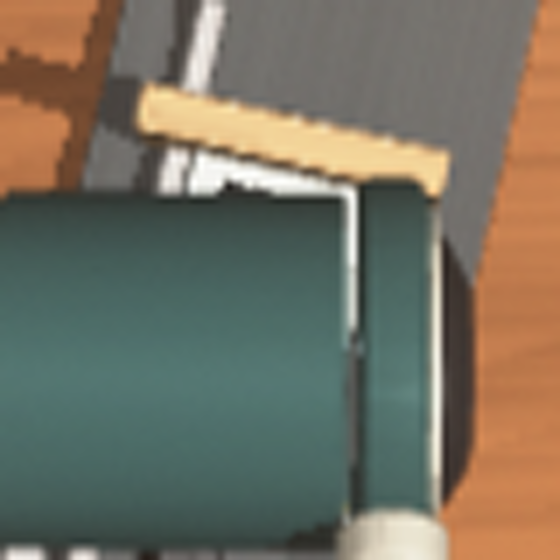

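The pointer stands on the middle of the bar: about 293 against 291 in the enlargement. I'll check that it's at rest, then hand in.

```bash
python3 -m crank '0 0 0 0 0 0 255; 0 0 0 0 0 0 255; 0 0 0 0 0 0 255; 0 0 0 0 0 0 255'
python3 - <<'E'
from h import *
s=grab("side");t=read_state();print(np.round(t["tool_pos"],4),t["wrist_force"],np.abs(t["joint_vel"]).max(),t["width"],t["time"])
crop(s,262,215,30,25,24,"pics/s15.png")
P=lambda x,y:((x+.5)/24-.5+262,(y+.5)/24-.5+215)
a=np.radians(-14.7);u=np.array([np.cos(a),np.sin(a)])
print([round(1e3*float(onz(s,P(x,345),.022)[:2]@u),1) for x in (266,320)])
job.finish_job()
E
```

```text
time: 15.98
tool_pos: [0.5093, 0.0059, 0.0959]
tcp_rot: [2.485, 1.918, 0.004]
wrist_force: [5.4, -1.5, 0.6]
width: 0.286
[0.5093 0.0059 0.0959] [ 5.82413725 -1.25341448 -0.45127708] 0.002591107864453945 0.28764767786267226 16.025
[458.6, 463.8]
the job is handed in; nothing more can be done
```

View pics/s15.png

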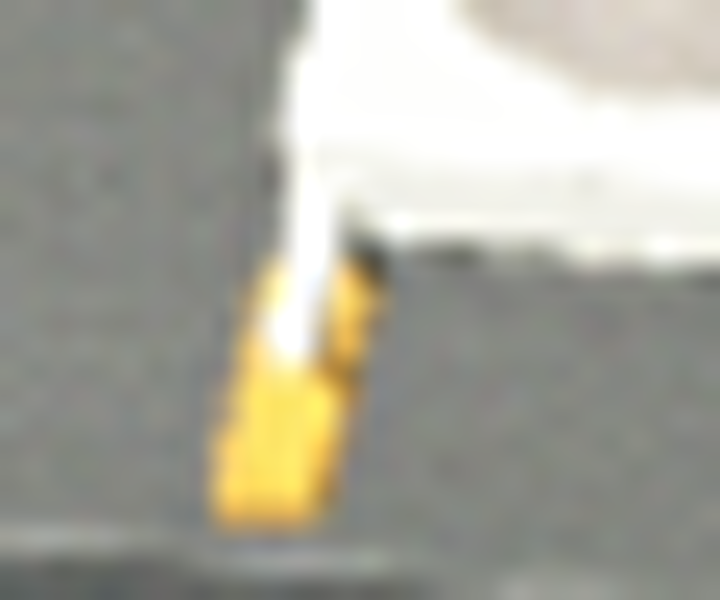

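I took the key from its block, pushed it about 24 mm down into the knob's recess, and pulled the slide out about 63 mm until the pointer stood on the brass mark. I handed the job in at 16.0 s, still holding the key.

**Last checks**
- **Pointer:** its middle is at 461.2 mm along the slide and the bar's at 461.3 mm, both from the side camera, so they agree within about 0.1 mm.
- **At rest:** the arm was still, and about 6 N of spring pull showed at the wrist. The key was held at the handle's width with a 60 N grip setting and the tool was vertical.
- **Depth:** I worked this out from the arm's pose, because the tip can't be seen in the recess.
- **Mould and bystanders:** I didn't measure them at the end. No move went near them.

**What failed or disagreed**
- **Insertion:** the first attempts caught on the recess's edge, with up to 29 N at the wrist. I had taken a shadow for the tip's edge, so I was about 2.7 mm off; once corrected, the key went in freely.
- **Wrist camera:** it read 3–4 mm differently from the side and top cameras for points well below the fingers. For the final alignment I compared tip and recess within the wrist picture only.

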